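Load a plaster model into the push-push tray of a curing unit

ROBOT

A 6-joint arm with a two-finger parallel gripper is mounted at the origin on the work surface. World frame = base frame: x ahead of the robot, y to its left, z up, the work surface at z = 0. Lengths are in m, angles in degrees, forces in N, time in s.
With the tool pointing down it reaches from about 0.35 to 0.875 m from the base axis. Payload 4.2 kg.
Tool frame: the origin (TCP) lies at the very end of the fingers, on their centre line; the grasp point (between the pads) lies 19 mm behind it; x points along the fingers, y is the direction in which the jaws open and shut, and the axes are right-handed (so a half turn about x gives the same grasp; the last joint's range is limited). The gripper opens to 87 mm and grips with 3 to 60 N. Pads are 19 mm wide; open, the fingers measure 117 mm over their backs; the gripper's body (75 mm by 190 mm) begins 51 mm behind the grasp point.
Start: joints at [78.816, 22.042, 0.453, 0, -68.411, -14.817], TCP at [0.274, 0.562, 0.223] pointing down, gripper open.
Joint ranges: [-179.83, 179.83], [-69.29, 118.12], [-61.27, 80.66], [-181.25, 117.63], [-171.15, -9.14], [-177.46, 177.46]. Speed limits (degrees/s): [159.86, 159.86, 180, 180, 180, 180].

INTERFACE

Orientations are given as a 3x3 rotation matrix whose columns are the frame's x, y, z axes.
In Python, from plant import arm gives the robot as it stands.
- The arm moves only by the tool jog_arm, never from a script. Its argument "motion" is a list of rows, each an object with "xyz": the shift along the tool's x, y, z in mm, a list of three; "rot": the turn, a rotation vector about the tool's x, y, z in degrees, a list of three; "grip": the finger opening in mm, from 0 to 87. A call has 1 to 5 rows; each row is the pose to reach, as a shift and turn from the pose measured when the call began, along the tool's axes at that moment; what a row does not reach only later rows make up. A row lasts 1/10 s, in which the tool goes at most 50 mm and 8.59 degrees, less where a joint would pass 70% of its speed; a pose out of reach is approached as far as the arm can. A call with a gripper value outside its range is refused whole. The fingers move at their own pace and stop on an object; "force" is the grip in N (left out, the last holds). Time passes only in rows, so rows that repeat a pose let the fingers close. It gives the time, the measured TCP pose, the force and the opening at its end, in the units of the state.
- arm.state(): the state, without advancing time (a new reading comes with each control period).
- arm.read_camera(name): name is "scene" or "top" or "wrist"; returns a dict with "color" (384x512x3 uint8, blue, green, red), "z_map" (384x512 float32, m along the optical axis (not along the pixel's ray), 0 where there is no reading), "fov_y" (degrees; the focal length in pixels is half the picture's height over the tangent of half this angle, whatever the lens; pixels are square), "cx", "cy" (the principal point, pixels), "origin" and "attitude" of the camera in the world. Camera axes: x right, y down, z forward; pixel columns grow to the right and rows downward; lengths in m; the calibration is good to about 2 mm. A picture is of the moment at which its call begins.
- arm.job_done(): hands the job in, once; it reports no verdict.
The state is a dict: "time": time; "joints": joint angles; "qd": joint speeds; "effort": joint torques, N m; "ee_pos": TCP position; "ee_rot": TCP orientation; "ft_force": force on the tool from outside, world axes, zero at the start; "torque": the same for the moment, N m; "grip_width": finger opening in m.
Only numpy, scipy, OpenCV 4.12 (cv2) and the standard library are available. Lean on these libraries where they do the work, as an engineer would, in place of code of your own. Each camera call takes 0.05 s, during which the arm holds its last target.

TASK

Press the blue front of the curing unit's shut tray once so that its push-push latch lets go and the tray springs out. Take the white plaster model from the wooden rack, set it down upright on the green mat and let go, then take it again by its two ends (the tray leaves room for fingers only there) and stand it upright on the floor of the tray, its long side parallel to the blue front. Press the front again until the tray stays locked shut with the model inside, let go, and leave the yellow model and everything else on the bench alone.

Things in the scene. Friction and masses are not known exactly. Their poses are not given: they have to be found in the camera images.
- tray (a joint): Slide of the tray, m: 0 = locked shut (start), 0.090 = sprung fully out, -0.009 = end stop past locked. Push-push: pressing to -0.004 or beyond, then backing off, changes the state: a locked tray is let go and springs out (3 to 4 N, about 1 s), one pushed in from outside stays locked at 0. A press that stops short changes nothing. Pushed slowly it resists with 4 to 9 N.
- tray_front (a point): Centre of the outer face of the tray's blue front (166 mm wide, from 6 to 58 mm above the bench, 10 mm thick); moves with the tray. x points into the unit (the pushing direction), y along the front, z up. Locked, the face stands 14 mm proud of the white housing, which is 200 x 200 mm, 76 mm high and fixed.
- tray_in (a point): Middle of the tray's floor, 10 mm above the bench, 41 mm behind the face of the blue front; axes as tray_front. Inside, 62 mm along x between the front (48 mm above the floor) and a back wall (46 mm), 140 mm along y between low side walls (12 mm). The model fits only with its long side along y, 10 mm to spare on either side in x; fingers fit only at its ends, inside the side walls.
- model_c (a point): Centre, half-way up (21 mm), of the loose white plaster dental model on a black plate: 42 mm along its x, 64 mm along its y, 42 mm high; the block with upright flat sides is 30 mm high, the inset row of teeth is above it. z up when standing. About 0.2 kg.
- rack_c (a point): Centre of the floor of the fixed plywood rack, 6 mm above the bench. Two rails along x, 200 mm long, up to 46 mm above the bench, 74 mm apart in y. The white and the yellow model stand between them, 50 mm either side of the centre (either in either place), their ends (y) close to the rails, so that they can be gripped only across the 42 mm (x).
- mat_c (a point): Centre of the top, 3 mm above the bench, of the fixed green mat, 140 mm along its x, 130 mm along its y.
- model_y: The yellow model, same shape as the white one, in the rack; leave alone. Origin under its centre.
- wax: Loose pink wax block 75 x 45 x 22 mm; bystander. Origin under its centre.
- bottle: Loose closed bottle, 54 mm across, 140 mm high; bystander. Origin under its centre.
- jar: Loose closed jar, 60 mm across, 65 mm high; bystander. Origin under its centre.
- spatula: Loose spatula about 170 mm long lying on the bench; bystander.
- bowl: Loose green mixing bowl 110 mm across, 55 mm high; bystander. Origin under its centre.
- burs: Loose orange bur block 70 x 45 mm, about 48 mm high; bystander. Origin under its centre.
There are look-alikes about, which are no part of the job. Of the things like the part that bears model_c, leave any that is pink or turquoise; of the rest the larger one is meant.

How it is judged:
By the outcome, as a careful person would: the job done as asked, in the order asked, and still so for the second after the job is handed in, with the robot touching nothing.
It also fails if it takes over 72 s, if anything falls off the work surface, if the arm or the gripper's body presses on something with over 40 N, if the wrist force passes 120 N, or if a joint passes its speed limit or range.

## Working session

There is one attempt and no reset: what is moved stays moved. The work goes in short steps, Python scripts to look and compute and a tool call to move; the robot and the scene stay as the last step left them, time stands still between calls to the robot, and variables do not carry over. Pictures are saved under pics/ and viewed, and the job is handed in when it is done.

Besides the shell and the picture viewer there is one more tool, called after "Request:" as name([rows], argument=value, ...), one row to a line, values as JSON. jog_arm: Moves the arm, as the interface text tells. Its arguments: {"type":"object","properties":{"motion":{"type":"array"},"force":{"type":"number"}},"required":["motion"]}

```bash
ls; mkdir -p pics; python3 - <<'E'
from plant import arm
import cv2,numpy as np,pickle
print(arm.state())
for n in ["scene","top","wrist"]:
    r=arm.read_camera(n); cv2.imwrite(f"pics/{n}0.png",r["color"]); pickle.dump(r,open(f"{n}0.pkl","wb"))
    print(n,r["fov_y"],r["cx"],r["cy"],r["origin"],np.round(r["attitude"],3).tolist())
E
```

```text
pics
{'time': 0.0, 'joints': array([ 7.88165959e+01,  2.20921561e+01,  3.80088480e-01, -2.92419340e-02,
       -6.84110165e+01, -1.48153883e+01]), 'qd': array([ 0.00602418, -0.09197985, -0.00863291,  0.00711537, -0.04452196,
        0.11649781]), 'effort': array([-1.22240685e-04, -3.90663028e+01,  1.87395161e+01,  4.21988279e+00,
        1.09331799e-02, -1.92026441e-04]), 'ee_pos': array([0.27369984, 0.56121678, 0.22144636]), 'ee_rot': array([[-8.82192257e-04, -4.38520469e-01, -8.98720769e-01],
       [-2.01534383e-03, -8.98718514e-01,  4.38521347e-01],
       [-9.99997580e-01,  2.19809149e-03, -9.09270056e-05]]), 'ft_force': array([ 0.52361843, -0.35983419,  0.61274012]), 'torque': array([ 0.03361771, -0.04068349, -0.00299384]), 'grip_width': 0.0868834900485639}
scene 44.29057853699072 258.9544148013409 191.82257295549454 [1.68801555 0.22485926 0.85569231] [[-0.158, 0.552, -0.819], [0.987, 0.083, -0.135], [-0.007, -0.83, -0.558]]
top 55.183412692014 256.43462272529246 187.4194111719279 [0.30646885 0.01354218 1.08568246] [[0.069, -0.971, 0.229], [-0.998, -0.067, 0.016], [-0.001, -0.23, -0.973]]
wrist 62.380546167329 260.01325997577743 186.6123918371484 [0.34866407 0.52566848 0.38392463] [[-0.438, -0.858, -0.27], [-0.899, 0.419, 0.128], [0.003, 0.299, -0.954]]
```

View pics/top0.png

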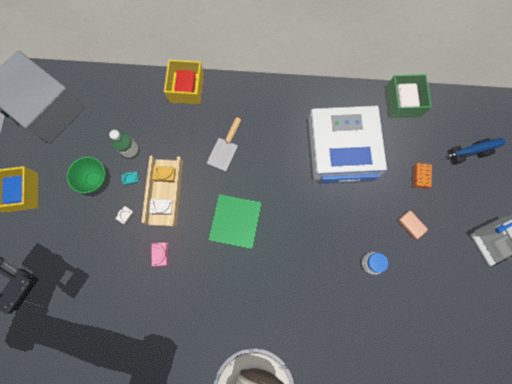

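View pics/scene0.png

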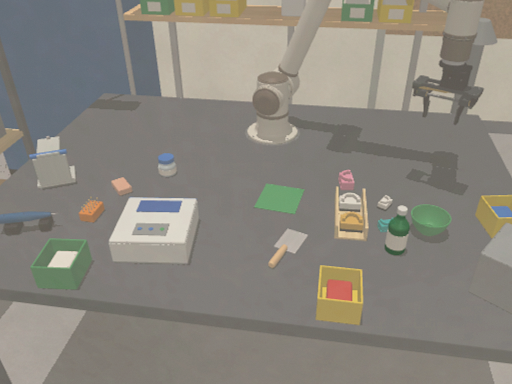

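View pics/wrist0.png

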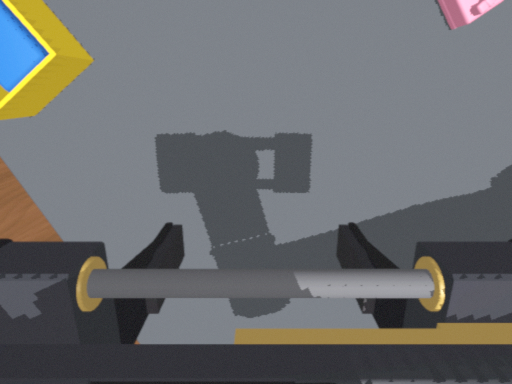

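The top view shows the rack at about (162,190), with the white model at (161,207) and the yellow one at (163,173). The mat is at (235,221), and the unit at (347,145) has its blue front at (350,178), facing the robot. There are four candidates for the white model:
- White in rack, (161,207)
- Small white loose, (124,215)
- Pink, (159,254)
- Turquoise, (130,178)

The one in the rack fits: it is white, standing in the rack, and larger than the loose white one. I'll measure it and check it in a crop.

```bash
cat > h.py <<'E'
import numpy as np,cv2,pickle
def cloud(r):
    z=r["z_map"];H,W=z.shape;f=H/2/np.tan(np.radians(r["fov_y"]/2))
    u,v=np.meshgrid(np.arange(W),np.arange(H))
    P=np.stack([(u-r["cx"])/f*z,(v-r["cy"])/f*z,z],-1)
    return P@np.array(r["attitude"]).T+np.array(r["origin"])
def proj(r,p):
    f=192/np.tan(np.radians(r["fov_y"]/2))
    q=(np.atleast_2d(p)-r["origin"])@np.array(r["attitude"])
    return np.c_[q[:,0]/q[:,2]*f+r["cx"],q[:,1]/q[:,2]*f+r["cy"]]
def rect(P):
    (c,s,a)=cv2.minAreaRect((P[:,:2]*1000).astype(np.float32)); return np.round(c,1),np.round(s,1),round(a,1)
def load(n): return pickle.load(open(n,"rb"))
E
python3 - <<'E'
from h import *
for cam in ["top0","scene0"]:
    r=load(cam+".pkl");P=cloud(r);c=r["color"].astype(int);hsv=cv2.cvtColor(r["color"],cv2.COLOR_BGR2HSV).astype(int)
    h,s,v=[hsv[...,i] for i in range(3)]
    ok=r["z_map"]>0
    X,Y,Z=[P[...,i] for i in range(3)]
    bench=ok&(v<90)&(abs(X-.5)<.15)&(abs(Y)<.15); print(cam,"bench z",np.median(Z[bench]))
    g=ok&(h>55)&(h<80)&(s>120)&(abs(Z-.003)<.01)&(abs(Y-.05)<.15); print("mat",rect(P[g]),np.median(Z[g]),g.sum())
    b=ok&(abs(Z-.076)<.006)&(X>.45)&(X<.8)&(Y<-.05)&(Y>-.4); print("housing top",rect(P[b]),np.median(Z[b]))
    fr=ok&(h>100)&(h<125)&(s>120)&(Z>.004)&(Z<.065)&(X>.4)&(X<.8)&(Y<-.05)&(Y>-.4); print("front",rect(P[fr]),fr.sum(),P[fr].min(0),P[fr].max(0))
    w=ok&(s<50)&(v>130)&(Z>.01)&(Z<.07)&(Y>.1)&(Y<.35)&(X>.3)&(X<.62)
    n,l,st,ce=cv2.connectedComponentsWithStats(w.astype(np.uint8))
    for i in range(1,n):
        if st[i,4]>30:
            Q=P[l==i];print("white",ce[i],st[i,4],rect(Q),Q[:,2].max())
            B=Q[(Q[:,2]>.028)&(Q[:,2]<.042)];
    w=ok&(Z>.04)&(Z<.056)&(Y>.1)&(Y<.35)&(X>.35)&(X<.65)&(h>8)&(h<25)&(s>50)
    print("wood", rect(P[w]))
    y=ok&(h>18)&(h<30)&(s>150)&(Z>.02)&(Y>.1)&(Y<.35)&(X>.35)&(X<.65);print("yellow",rect(P[y]))
r=load("top0.pkl");cv2.imwrite("pics/c1.png",cv2.resize(r["color"][120:290,90:270],None,fx=4.4,fy=3.5,interpolation=cv2.INTER_CUBIC))
E
```

```text
top0 bench z -0.0007823659529104798
mat (array([456.1,  88.2]), array([129.2, 139.6]), 82.5) 0.0038506241279299136 2010
housing top (array([ 707.7, -226.1]), array([199.5, 199.8]), 6.8) 0.07688395314927066
front (array([ 599.9, -238.3]), array([  9.8, 162.5]), 7.0) 192 [ 0.5866939  -0.318518    0.02178138] [ 0.61324225 -0.15755218  0.0636505 ]
white [160.29154519 205.91253644] 343 (array([480.2, 306.9]), array([44., 75.]), 1.3) 0.054090600137514766
wood (array([527.6, 306.4]), array([198.6,  89.2]), 0.8)
yellow (array([577.6, 309.1]), array([61. , 38.5]), 88.5)
scene0 bench z nan
mat (array([0., 0.]), array([0., 0.]), 0.0) nan 0
housing top (array([0., 0.]), array([0., 0.]), 0.0) nan
  return _methods._mean(a, axis=axis, dtype=dtype,
  ret = ret.dtype.type(ret / rcount)
Traceback (most recent call last):
ValueError: zero-size array to reduction operation minimum which has no identity
```

```bash
python3 - <<'E'
from h import *
r=load("top0.pkl");a=cv2.resize(r["color"][145:265,105:205],None,fx=5,fy=5,interpolation=cv2.INTER_CUBIC)
cv2.imwrite("pics/c2.png",a)
r=load("scene0.pkl");cv2.imwrite("pics/c3.png",cv2.resize(r["color"][155:270,300:430],None,fx=5,fy=5,interpolation=cv2.INTER_CUBIC))
E
```

```text
(no output)
```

View pics/c2.png

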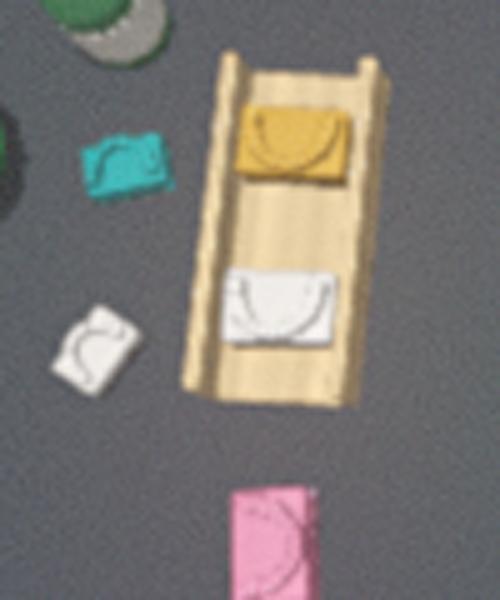

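View pics/c3.png

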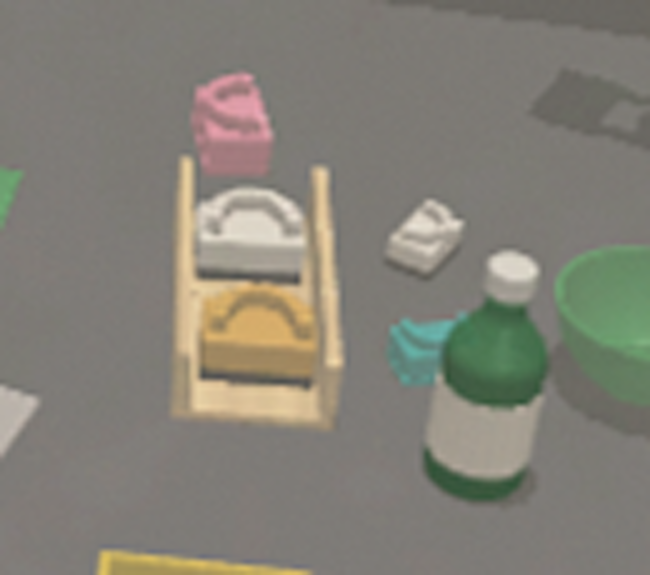

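The crops confirm it. The white model is in the rack (crop about (280,305)) next to the yellow one. The loose white piece is much smaller, and the pink and turquoise ones are excluded. The unit's yaw is about 6.8°, and the front face centre is near (594.7,-239.3). Next I'll write a move planner and check the scene camera.

```bash
cat >> h.py <<'E'
def target(st,pos,yawz=None,R=None):
    """pos mm world; yawz: heading of tool z, tool pointing down. prints shift in tool axes & rotvec"""
    from scipy.spatial.transform import Rotation as Ro
    R0=np.array(st["ee_rot"])
    a=np.radians(yawz);Rt=np.array([[0,-np.sin(a),np.cos(a)],[0,np.cos(a),np.sin(a)],[-1,0,0]])
    d=R0.T@(np.array(pos)-1000*np.array(st["ee_pos"]))
    rv=Ro.from_matrix(R0.T@Rt).as_rotvec(degrees=True)
    print("xyz",np.round(d,1).tolist(),"rot",np.round(rv,2).tolist())
def stat(st):
    R=st["ee_rot"];print("t",round(st["time"],2),"tcp",np.round(1000*st["ee_pos"],1),"yawz",round(np.degrees(np.arctan2(R[1,2],R[0,2])),2),"F",np.round(st["ft_force"],1),"grip",round(1000*st["grip_width"],1),"j",np.round(st["joints"],0))
E
python3 - <<'E'
from h import *
from plant import arm
st=arm.state();stat(st)
target(st,[465,-255,200],6.8)
r=load("scene0.pkl");P=cloud(r);print(P[200,280],P[235,160], P[270,470])
r=load("top0.pkl");P=cloud(r);print(P[221,235])
rs=load("scene0.pkl"); 
print(proj(rs,[[.4561,.0882,.003],[.7077,-.2261,.076],[.48,.307,.048]]))
E
```

```text
t 0.15 tcp [273.8 561.3 221.7] yawz 153.99 F [ 0.1 -0.4 -0.2] grip 87.1 j [ 79.  22.   0.  -0. -68. -15.]
xyz [22.9, 649.8, -529.8] rot [147.19, -0.13, -0.03]
[1.2024234  0.17152359 0.51507692] [1.20178289 0.00350128 0.4373168 ] [1.20203855 0.41985165 0.43052278]
[0.45528427 0.08821662 0.00198343]
[[279.6446236  197.02190204]
 [155.50756201 216.784062  ]
 [350.70780824 195.31307233]]
```

Request:
jog_arm([
  {"xyz": [20, 650, -530], "rot": [147, 0, 0], "grip": 0},
  {"xyz": [20, 650, -530], "rot": [147, 0, 0], "grip": 0},
  {"xyz": [20, 650, -530], "rot": [147, 0, 0], "grip": 0},
  {"xyz": [20, 650, -530], "rot": [147, 0, 0], "grip": 0},
  {"xyz": [20, 650, -530], "rot": [147, 0, 0], "grip": 0},
], force=20)

```text
time: 0.65
ee_pos: [0.3308, 0.3162, 0.2164]
ee_rot: [[0.0, -0.935, -0.354], [-0.001, -0.354, 0.935], [-1.0, 0.0, -0.001]]
ft_force: [1.4, -0.8, 0.1]
grip_width: 0.0546
```

```bash
python3 - <<'E'
from h import *
from plant import arm
st=arm.state();stat(st)
target(st,[465,-255,200],6.8)
E
```

```text
t 0.65 tcp [330.8 316.2 216.4] yawz 110.71 F [ 1.4 -0.8  0.1] grip 54.6 j [ 64.   6. -22.   0. -62. -43.]
xyz [17.0, 76.4, -581.8] rot [103.91, -0.05, 0.04]
```

Request:
jog_arm([
  {"xyz": [17, 76, -582], "rot": [104, 0, 0], "grip": 0},
  {"xyz": [17, 76, -582], "rot": [104, 0, 0], "grip": 0},
  {"xyz": [17, 76, -582], "rot": [104, 0, 0], "grip": 0},
  {"xyz": [17, 76, -582], "rot": [104, 0, 0], "grip": 0},
  {"xyz": [17, 76, -582], "rot": [104, 0, 0], "grip": 0},
])

```text
time: 1.15
ee_pos: [0.3878, 0.0731, 0.2098]
ee_rot: [[0.001, -0.926, 0.379], [-0.0, 0.379, 0.926], [-1.0, -0.001, 0.0]]
ft_force: [1.2, -0.3, -1.0]
grip_width: 0.015
```

```bash
python3 - <<'E'
from h import *
from plant import arm
st=arm.state();stat(st)
target(st,[465,-255,200],6.8)
E
```

```text
t 1.15 tcp [387.8  73.1 209.8] yawz 67.75 F [ 1.2 -0.3 -1. ] grip 15.0 j [ 35.  -1. -30.   0. -60. -57.]
xyz [9.9, -195.7, -274.5] rot [60.95, 0.04, 0.05]
```

Request:
jog_arm([
  {"xyz": [10, -196, -274], "rot": [61, 0, 0], "grip": 0},
  {"xyz": [10, -196, -274], "rot": [61, 0, 0], "grip": 0},
  {"xyz": [10, -196, -274], "rot": [61, 0, 0], "grip": 0},
  {"xyz": [10, -196, -274], "rot": [61, 0, 0], "grip": 0},
  {"xyz": [10, -196, -274], "rot": [61, 0, 0], "grip": 0},
])

```text
time: 1.65
ee_pos: [0.4451, -0.1704, 0.2024]
ee_rot: [[0.001, -0.418, 0.908], [-0.0, 0.908, 0.418], [-1.0, -0.001, 0.001]]
ft_force: [1.1, 0.7, -0.3]
grip_width: 0.0005
```

```bash
python3 - <<'E'
from h import *
from plant import arm
st=arm.state();stat(st)
target(st,[465,-255,200],6.8)
E
```

```text
t 1.65 tcp [ 445.1 -170.4  202.4] yawz 24.72 F [ 1.1  0.7 -0.3] grip 0.5 j [ -1.   8. -21.   0. -60. -64.]
xyz [2.5, -85.2, -17.3] rot [17.92, 0.06, 0.03]
```

Request:
jog_arm([
  {"xyz": [2, -85, -17], "rot": [18, 0, 0], "grip": 0},
  {"xyz": [2, -85, -17], "rot": [18, 0, 0], "grip": 0},
  {"xyz": [2, -85, -17], "rot": [18, 0, 0], "grip": 0},
])

```text
time: 1.95
ee_pos: [0.4655, -0.2585, 0.1993]
ee_rot: [[-0.0, -0.109, 0.994], [-0.001, 0.994, 0.109], [-1.0, -0.001, -0.0]]
ft_force: [-0.5, -0.7, -0.8]
grip_width: 0.0004
```

```bash
python3 - <<'E'
from h import *
from plant import arm
r=arm.read_camera("wrist");cv2.imwrite("pics/w1.png",r["color"]);pickle.dump(r,open("w1.pkl","wb"))
st=arm.state();stat(st)
target(st,[560,-243.5,32],6.8)
P=cloud(r);hsv=cv2.cvtColor(r["color"],cv2.COLOR_BGR2HSV).astype(int);h,s,v=[hsv[...,i] for i in range(3)]
X,Y,Z=[P[...,i] for i in range(3)];ok=r["z_map"]>0
fr=ok&(h>100)&(h<125)&(s>120)&(Z>.004)&(Z<.068)&(X<.65)&(X>.5)
for lo,hi in [(.005,.04),(.05,.066)]:
  m=fr&(Z>lo)&(Z<hi);print(m.sum(),rect(P[m]) if m.sum()>5 else 0)
b=ok&(abs(Z-.076)<.006)&(X>.5); print("housing top",rect(P[b]),np.median(Z[b]))
E
```

```text
t 2.0 tcp [ 464.8 -256.5  199.3] yawz 6.41 F [-0.4 -0.1 -0.6] grip 0.6 j [-11.  14. -15.  -0. -61. -72.]
xyz [167.3, 2.2, 96.1] rot [-0.39, -0.04, -0.03]
0 0
0 0
housing top (array([ 621.6, -240.8]), array([22.1, 25.1]), 6.4) 0.07600835072843554
```

View pics/w1.png

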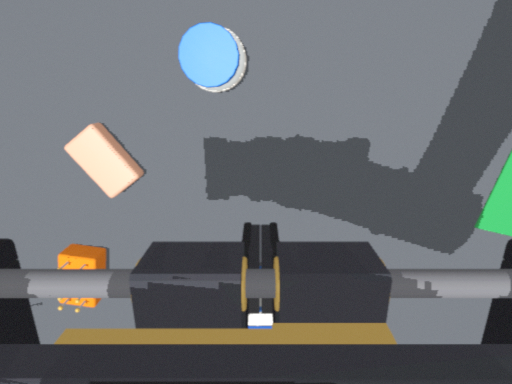

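The wrist camera faces away from the unit; it shows the jar (212,55), wax (103,160) and mat (500,205), all clear of the tray's path. I'll go down in front of the face.

Request:
jog_arm([
  {"xyz": [50, 1, 25], "rot": [0, 0, 0], "grip": 0},
  {"xyz": [95, 2, 45], "rot": [-0.4, 0, 0], "grip": 0},
  {"xyz": [140, 2, 65], "rot": [-0.4, 0, 0], "grip": 0},
  {"xyz": [165, 2, 85], "rot": [-0.4, 0, 0], "grip": 0},
  {"xyz": [167, 2, 96], "rot": [-0.4, 0, 0], "grip": 0},
])

```text
time: 2.5
ee_pos: [0.558, -0.2416, 0.0278]
ee_rot: [[-0.01, -0.121, 0.993], [0.003, 0.993, 0.121], [-1.0, 0.004, -0.009]]
ft_force: [-0.5, 0.4, -0.4]
grip_width: 0.0005
```

```bash
python3 - <<'E'
from h import *
from plant import arm
st=arm.state();stat(st)
target(st,[584,-240.6,32],6.8)
E
```

```text
t 2.5 tcp [ 558.  -241.6   27.8] yawz 6.94 F [-0.5  0.4 -0.4] grip 0.5 j [ -8.  32. -14.  -0. -44. -75.]
xyz [-4.4, -2.1, 25.9] rot [0.14, -0.53, -0.21]
```

Request:
jog_arm([
  {"xyz": [-3, -1, 8], "rot": [0, 0, 0], "grip": 0},
  {"xyz": [-4, -2, 14], "rot": [0, 0, 0], "grip": 0},
  {"xyz": [-4, -2, 19], "rot": [0, 0, 0], "grip": 0},
  {"xyz": [-4, -2, 23], "rot": [0, 0, 0], "grip": 0},
  {"xyz": [-4, -2, 26], "rot": [0, 0, 0], "grip": 0},
])

```text
time: 3.0
ee_pos: [0.5845, -0.2406, 0.0329]
ee_rot: [[-0.008, -0.121, 0.993], [0.002, 0.993, 0.121], [-1.0, 0.003, -0.007]]
ft_force: [-0.1, -0.5, -0.4]
grip_width: 0.0008
```

Request:
jog_arm([
  {"xyz": [0, 0, 1], "rot": [0, 0, 0], "grip": 0},
  {"xyz": [0, 0, 2], "rot": [0, 0, 0], "grip": 0},
  {"xyz": [0, 0, 3], "rot": [0, 0, 0], "grip": 0},
  {"xyz": [0, 0, 4], "rot": [0, 0, 0], "grip": 0},
])

```text
time: 3.4
ee_pos: [0.5868, -0.2403, 0.0327]
ee_rot: [[-0.011, -0.12, 0.993], [0.003, 0.993, 0.12], [-1.0, 0.004, -0.011]]
ft_force: [-4.9, -0.9, 3.5]
grip_width: 0.0005
```

Contact at x≈586. I'll push about 6 mm past it.

Request:
jog_arm([
  {"xyz": [0, 0, 2], "rot": [0, 0, 0], "grip": 0},
  {"xyz": [0, 0, 4], "rot": [0, 0, 0], "grip": 0},
  {"xyz": [0, 0, 6], "rot": [0, 0, 0], "grip": 0},
  {"xyz": [0, 0, 7], "rot": [0, 0, 0], "grip": 0},
])

```text
time: 3.8
ee_pos: [0.5933, -0.2394, 0.0325]
ee_rot: [[-0.013, -0.12, 0.993], [0.003, 0.993, 0.12], [-1.0, 0.004, -0.012]]
ft_force: [-4.5, -1.5, 2.5]
grip_width: 0.0006
```

Request:
jog_arm([
  {"xyz": [0, 0, -10], "rot": [0, 0, 0], "grip": 0},
  {"xyz": [0, 0, -40], "rot": [0, 0, 0], "grip": 0},
  {"xyz": [0, 0, -80], "rot": [0, 0, 0], "grip": 0},
  {"xyz": [-10, 0, -120], "rot": [0, 0, 0], "grip": 0},
  {"xyz": [-60, 10, -140], "rot": [0, 0, 0], "grip": 0},
])

```text
time: 4.3
ee_pos: [0.4498, -0.2464, 0.0859]
ee_rot: [[-0.022, -0.117, 0.993], [0.006, 0.993, 0.117], [-1.0, 0.009, -0.021]]
ft_force: [0.2, 0.3, 0.2]
grip_width: 0.0005
```

```bash
python3 - <<'E'
from h import *
from plant import arm
st=arm.state();stat(st)
target(st,[485,250,200],90)
E
```

```text
t 4.3 tcp [ 449.8 -246.4   85.9] yawz 6.7 F [0.2 0.3 0.2] grip 0.5 j [-11.  20. -25.  -0. -46. -73.]
xyz [-111.6, 489.9, 90.4] rot [-83.3, -0.62, -1.3]
```

Request:
jog_arm([
  {"xyz": [-50, 0, 0], "rot": [0, 0, 0], "grip": 60},
  {"xyz": [-110, 537, 95], "rot": [-83, 0, 0], "grip": 87},
  {"xyz": [-110, 537, 95], "rot": [-83, 0, 0], "grip": 87},
  {"xyz": [-110, 537, 95], "rot": [-83, 0, 0], "grip": 87},
  {"xyz": [-110, 537, 95], "rot": [-83, 0, 0], "grip": 87},
])

```text
time: 4.8
ee_pos: [0.4641, -0.0462, 0.1597]
ee_rot: [[-0.017, -0.661, 0.75], [0.008, 0.75, 0.662], [-1.0, 0.017, -0.007]]
ft_force: [0.1, 0.5, 0.7]
grip_width: 0.0324
```

```bash
python3 - <<'E'
from h import *
from plant import arm
st=arm.state();stat(st)
target(st,[480,285,195],90)
E
```

```text
t 4.8 tcp [464.1 -46.2 159.7] yawz 41.42 F [0.1 0.5 0.7] grip 32.4 j [ 14.  11. -25.  -1. -55. -62.]
xyz [-33.0, 238.4, 230.8] rot [-48.58, 0.02, -1.09]
```

Request:
jog_arm([
  {"xyz": [-33, 238, 231], "rot": [-48.6, 0, -1], "grip": 87},
  {"xyz": [-33, 238, 231], "rot": [-48.6, 0, -1], "grip": 87},
  {"xyz": [-33, 238, 231], "rot": [-48.6, 0, -1], "grip": 87},
  {"xyz": [-33, 238, 231], "rot": [-48.6, 0, -1], "grip": 87},
  {"xyz": [-33, 238, 231], "rot": [-48.6, 0, -1], "grip": 87},
])

```text
time: 5.3
ee_pos: [0.4764, 0.203, 0.1866]
ee_rot: [[-0.0, -0.995, 0.097], [0.004, 0.097, 0.995], [-1.0, 0.001, 0.004]]
ft_force: [1.0, 0.4, 0.3]
grip_width: 0.0724
```

```bash
python3 - <<'E'
from h import *
from plant import arm
st=arm.state();stat(st)
target(st,[480,285,195],90)
E
```

```text
t 5.3 tcp [476.4 203.  186.6] yawz 84.45 F [1.  0.4 0.3] grip 72.4 j [ 41.  13. -18.  -0. -59. -46.]
xyz [-8.1, 4.4, 82.0] rot [-5.55, 0.23, -0.02]
```

Request:
jog_arm([
  {"xyz": [-8, 4, 50], "rot": [-5.5, 0, 0], "grip": 87},
  {"xyz": [-8, 4, 82], "rot": [-5.5, 0, 0], "grip": 87},
  {"xyz": [-8, 4, 82], "rot": [-5.5, 0, 0], "grip": 87},
])

```text
time: 5.6
ee_pos: [0.4814, 0.2904, 0.1952]
ee_rot: [[0.004, -1.0, -0.004], [0.009, -0.004, 1.0], [-1.0, -0.004, 0.009]]
ft_force: [-0.7, 0.1, -0.4]
grip_width: 0.0861
```

```bash
python3 - <<'E'
from h import *
from plant import arm
r=arm.read_camera("wrist");cv2.imwrite("pics/w2.png",r["color"]);pickle.dump(r,open("w2.pkl","wb"))
t=arm.read_camera("top");cv2.imwrite("pics/t2.png",cv2.resize(t["color"][60:270,120:420],None,fx=2.6,fy=2.6));pickle.dump(t,open("t2.pkl","wb"))
st=arm.state();stat(st)
P=cloud(r);hsv=cv2.cvtColor(r["color"],cv2.COLOR_BGR2HSV).astype(int);h,s,v=[hsv[...,i] for i in range(3)]
X,Y,Z=[P[...,i] for i in range(3)];ok=r["z_map"]>0
w=ok&(s<50)&(v>130)&(abs(Z-.036)<.004)&(Y>.24)
print("white block top",w.sum(),rect(P[w]),np.median(Z[w]))
w=ok&(s<50)&(v>130)&(abs(Z-.048)<.004)&(Y>.24)
print("white teeth",w.sum(),rect(P[w]),np.median(Z[w]))
w=ok&(h>8)&(h<25)&(s>40)&(abs(Z-.046)<.004)
print("rails",rect(P[w]))
E
```

```text
t 5.7 tcp [480.3 286.3 194.6] yawz 90.03 F [0.  0.7 0.8] grip 86.7 j [ 47.  17. -11.  -0. -61. -47.]
white block top 1552 (array([544. , 329.7]), array([260.4,  71.2]), 22.1) 0.03591432202303829
white teeth 724 (array([532.9, 341.5]), array([259.1,  53.4]), 38.8) 0.047689508081279086
rails (array([530.1, 306.8]), array([200.3,  90.6]), 1.2)
```

View pics/w2.png

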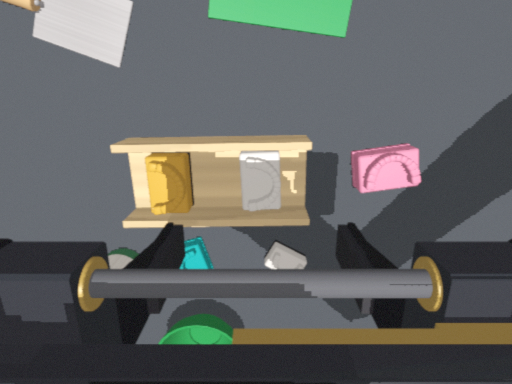

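View pics/t2.png

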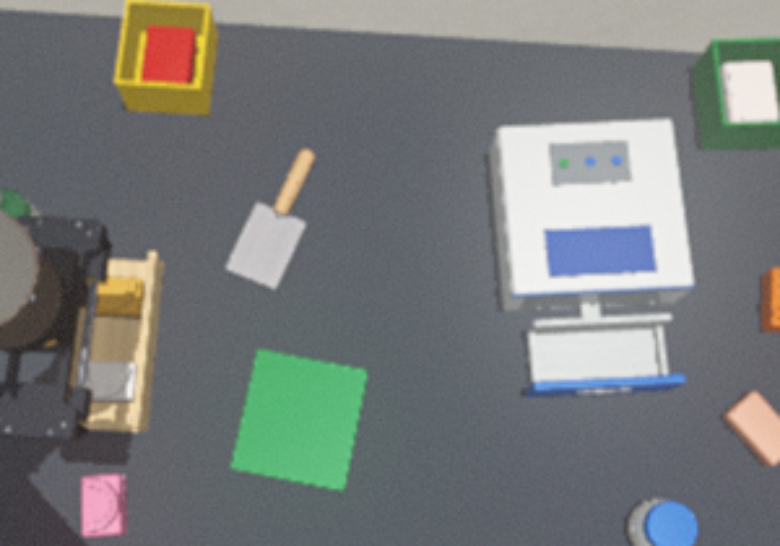

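The tray is out (top crop, front at about (605,385)). In the wrist view the white model is at (261,181) between the rails and the yellow one is at (168,182). Now a precise fit of the model, rack and tray.

```bash
python3 - <<'E'
from h import *
r=load("w2.pkl");P=cloud(r);hsv=cv2.cvtColor(r["color"],cv2.COLOR_BGR2HSV).astype(int);h,s,v=[hsv[...,i] for i in range(3)]
X,Y,Z=[P[...,i] for i in range(3)];ok=r["z_map"]>0
box=np.zeros_like(ok);box[140:225,232:290]=1
w=ok&box&(s<60)&(abs(Z-.036)<.005)
print("block top",w.sum(),rect(P[w]),np.median(Z[w]), P[w].min(0),P[w].max(0))
w2=ok&box&(s<60)&(Z>.031);print("all",rect(P[w2]))
r=load("t2.pkl");P=cloud(r);hsv=cv2.cvtColor(r["color"],cv2.COLOR_BGR2HSV).astype(int);h,s,v=[hsv[...,i] for i in range(3)]
X,Y,Z=[P[...,i] for i in range(3)];ok=r["z_map"]>0
reg=(X>.45)&(X<.6)&(Y<-.1)&(Y>-.4)
f=ok&reg&(h>100)&(h<125)&(s>120)&(Z>.05)&(Z<.066);print("front top",rect(P[f]),f.sum(),np.median(Z[f]))
a=np.radians(6.8);c,sn=np.cos(a),np.sin(a);O=np.array([.5947,-.2393])
D=P[...,:2]-O;U=D[...,0]*c+D[...,1]*sn;V=-D[...,0]*sn+D[...,1]*c
inr=ok&(U>-.12)&(U<0)&(abs(V)<.1)
for nm,lo,hi in [("floor",.005,.015),("sides",.018,.027),("top",.05,.064)]:
    m=inr&(Z>lo)&(Z<hi)&(v>110 if nm!="top" else ok);print(nm,m.sum(),np.percentile(U[m],[1,50,99]),np.percentile(V[m],[1,50,99]),np.median(Z[m]))
m=inr&(abs(V)<.05)&(Z>.045);print("U hist walls",np.histogram(U[m],bins=np.arange(-.11,0.001,.005)))
m=inr&(Z>.03)&(U<-.08);print("front V",np.percentile(V[m],[0.5,99.5]), np.percentile(U[m],[.5,50,99.5]))
E
```

```text
block top 1510 (array([481.7, 304.5]), array([41.8, 64.1]), 2.7) 0.03591414375030516 [0.46028516 0.27181478 0.03101694] [0.50338158 0.33681286 0.04099428]
all (array([484.5, 301.9]), array([47.3, 69.5]), 3.7)
front top (array([ 511.5, -250. ]), array([  9.5, 166.9]), 6.9) 166 0.05828527985833232
floor 847 [-0.08830854 -0.04359802 -0.01590686] [-0.07044907 -0.0015495   0.0750116 ] 0.010551259702830551
sides 143 [-0.08915159 -0.04135351 -0.0145354 ] [-0.07718177 -0.00997904  0.07951436] 0.023340009962776964
top 359 [-0.08858352 -0.08062912 -0.01041972] [-0.07976252 -0.00042087  0.08017436] 0.0575350423562766
U hist walls (array([ 0,  0,  0,  0, 70, 60, 16,  0,  0,  0,  0,  0,  0,  0,  0,  0,  0,
        0, 46, 55,  0,  0]), array([-1.10000000e-01, -1.05000000e-01, -1.00000000e-01, -9.50000000e-02,
       -9.00000000e-02, -8.50000000e-02, -8.00000000e-02, -7.50000000e-02,
       -7.00000000e-02, -6.50000000e-02, -6.00000000e-02, -5.50000000e-02,
       -5.00000000e-02, -4.50000000e-02, -4.00000000e-02, -3.50000000e-02,
       -3.00000000e-02, -2.50000000e-02, -2.00000000e-02, -1.50000000e-02,
       -1.00000000e-02, -5.00000000e-03,  9.71445147e-17]))
front V [-0.08248332  0.08239173] [-0.08952775 -0.08636404 -0.08007866]
```

White model: (481.5,305), yaw about 2.3°, 41.8 x 64.1 mm with its top at 35.9 mm, which matches what was given. Tray centre: (546.6,-245.4), yaw 6.8°. I'll go in for the grasp across x.

```bash
python3 - <<'E'
from h import *
from plant import arm
st=arm.state();stat(st)
target(st,[481.5,305,60],92.3)
E
```

```text
t 5.7 tcp [480.3 286.3 194.6] yawz 90.03 F [0.  0.7 0.8] grip 86.7 j [ 47.  17. -11.  -0. -61. -47.]
xyz [134.7, -1.1, 18.0] rot [-2.27, 0.32, 0.05]
```

Request:
jog_arm([
  {"xyz": [40, -1, 18], "rot": [-2.3, 0.3, 0], "grip": 72},
  {"xyz": [85, -1, 18], "rot": [-2.3, 0.3, 0], "grip": 72},
  {"xyz": [125, -1, 18], "rot": [-2.3, 0.3, 0], "grip": 72},
  {"xyz": [133, -1, 18], "rot": [-2.3, 0.3, 0], "grip": 72},
  {"xyz": [133, -1, 18], "rot": [-2.3, 0.3, 0], "grip": 72},
])

```text
time: 6.2
ee_pos: [0.4815, 0.3038, 0.0611]
ee_rot: [[-0.0, -0.999, -0.04], [-0.001, -0.04, 0.999], [-1.0, 0.0, -0.001]]
ft_force: [0.3, 0.3, 0.6]
grip_width: 0.0723
```

```bash
python3 - <<'E'
from h import *
from plant import arm
st=arm.state();stat(st)
target(st,[481.5,305,12],92.3)
E
```

```text
t 6.2 tcp [481.5 303.8  61.1] yawz 92.28 F [0.3 0.3 0.6] grip 72.3 j [ 49.  26. -19.   0. -45. -46.]
xyz [49.1, -0.1, 1.2] rot [-0.02, -0.07, -0.02]
```

Request:
jog_arm([
  {"xyz": [15, 0, 1], "rot": [0, 0, 0], "grip": 72},
  {"xyz": [30, 0, 1], "rot": [0, 0, 0], "grip": 72},
  {"xyz": [42, 0, 1], "rot": [0, 0, 0], "grip": 72},
  {"xyz": [49, 0, 1], "rot": [0, 0, 0], "grip": 72},
  {"xyz": [49, 0, 1], "rot": [0, 0, 0], "grip": 72},
])

```text
time: 6.7
ee_pos: [0.4816, 0.3047, 0.0123]
ee_rot: [[-0.0, -0.999, -0.04], [-0.001, -0.04, 0.999], [-1.0, 0.0, -0.001]]
ft_force: [-0.4, 0.5, 0.3]
grip_width: 0.072
```

Request:
jog_arm([
  {"xyz": [0, 0, 0], "rot": [0, 0, 0], "grip": 38},
  {"xyz": [0, 0, 0], "rot": [0, 0, 0], "grip": 38},
  {"xyz": [0, 0, 0], "rot": [0, 0, 0], "grip": 36},
  {"xyz": [0, 0, 0], "rot": [0, 0, 0], "grip": 36},
  {"xyz": [0, 0, 0], "rot": [0, 0, 0], "grip": 36},
], force=25)

```text
time: 7.2
ee_pos: [0.4817, 0.3049, 0.0126]
ee_rot: [[0.0, -0.999, -0.04], [-0.001, -0.04, 0.999], [-1.0, -0.0, -0.001]]
ft_force: [0.5, -1.0, 0.4]
grip_width: 0.0418
```

```bash
python3 - <<'E'
from h import *
from plant import arm
st=arm.state();stat(st)
E
```

```text
t 7.2 tcp [481.7 304.9  12.6] yawz 92.28 F [ 0.5 -1.   0.4] grip 41.8 j [ 49.  30. -21.   0. -39. -46.]
```

Request:
jog_arm([
  {"xyz": [-6, 0, 0], "rot": [0, 0, 0], "grip": 36},
  {"xyz": [-20, 0, 0], "rot": [0, 0, 0], "grip": 36},
  {"xyz": [-45, 0, 0], "rot": [0, 0, 0], "grip": 36},
  {"xyz": [-75, 0, 0], "rot": [0, 0, 0], "grip": 36},
  {"xyz": [-90, 0, 0], "rot": [0, 0, 0], "grip": 36},
])

```text
time: 7.7
ee_pos: [0.4824, 0.3055, 0.1051]
ee_rot: [[0.003, -0.999, -0.04], [0.001, -0.04, 0.999], [-1.0, -0.003, 0.001]]
ft_force: [0.4, 0.6, -2.2]
grip_width: 0.0417
```

```bash
python3 - <<'E'
from h import *
from plant import arm
st=arm.state();stat(st)
r=arm.read_camera("wrist");cv2.imwrite("pics/w3.png",r["color"])
target(st,[456,88,100],92.3)
target(st,[456,88,100],6.8)
E
```

```text
t 7.7 tcp [482.4 305.5 105.1] yawz 92.31 F [ 0.4  0.6 -2.2] grip 41.7 j [ 49.  23. -16.   0. -50. -46.]
xyz [4.8, 35.1, -216.3] rot [0.01, 0.07, 0.16]
xyz [4.8, 35.1, -216.3] rot [85.51, 0.18, 0.08]
```

View pics/w3.png

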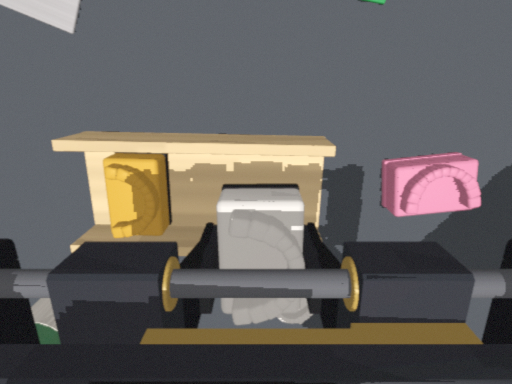

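The white model is held level (wrist (260,250)) and the yellow one is undisturbed in the rack (138,195). Moving to the mat.

Request:
jog_arm([
  {"xyz": [5, 35, -216], "rot": [0, 0, 0], "grip": 36},
  {"xyz": [5, 35, -216], "rot": [0, 0, 0], "grip": 36},
  {"xyz": [5, 35, -216], "rot": [0, 0, 0], "grip": 36},
  {"xyz": [5, 35, -216], "rot": [0, 0, 0], "grip": 36},
  {"xyz": [25, 35, -216], "rot": [0, 0, 0], "grip": 36},
])

```text
time: 8.25
ee_pos: [0.4564, 0.086, 0.0822]
ee_rot: [[0.007, -0.999, -0.038], [0.005, -0.038, 0.999], [-1.0, -0.008, 0.004]]
ft_force: [1.2, 1.2, -2.5]
grip_width: 0.0418
```

```bash
python3 - <<'E'
from h import *
from plant import arm
st=arm.state();stat(st)
target(st,[456,88,16],92.3)
E
```

```text
t 8.25 tcp [456.4  86.   82.2] yawz 92.16 F [ 1.2  1.2 -2.5] grip 41.8 j [ 31.  16. -33.  -0. -41. -29.]
xyz [66.2, 0.8, 1.7] rot [-0.14, 0.25, 0.43]
```

Request:
jog_arm([
  {"xyz": [25, 1, 1], "rot": [0, 0.2, 0.4], "grip": 36},
  {"xyz": [45, 1, 2], "rot": [0, 0.2, 0.4], "grip": 36},
  {"xyz": [60, 1, 2], "rot": [0, 0.2, 0.4], "grip": 36},
  {"xyz": [66, 1, 2], "rot": [0, 0.2, 0.4], "grip": 36},
  {"xyz": [68, 1, 2], "rot": [0, 0.2, 0.4], "grip": 36},
])

```text
time: 8.75
ee_pos: [0.4553, 0.088, 0.0134]
ee_rot: [[-0.001, -0.999, -0.038], [-0.0, -0.038, 0.999], [-1.0, 0.001, 0.0]]
ft_force: [0.4, 0.0, -1.6]
grip_width: 0.0416
```

Request:
jog_arm([
  {"xyz": [1.5, 0, 0], "rot": [0, 0, 0], "grip": 36},
  {"xyz": [3, 0, 0], "rot": [0, 0, 0], "grip": 36},
  {"xyz": [4, 0, 0], "rot": [0, 0, 0], "grip": 36},
  {"xyz": [4, 0, 0], "rot": [0, 0, 0], "grip": 36},
])

```text
time: 9.15
ee_pos: [0.4554, 0.0881, 0.0097]
ee_rot: [[-0.001, -0.999, -0.038], [0.0, -0.038, 0.999], [-1.0, 0.001, 0.0]]
ft_force: [-0.7, 0.4, -2.1]
grip_width: 0.0417
```

Request:
jog_arm([
  {"xyz": [0.6, 0, 0], "rot": [0, 0, 0], "grip": 36},
  {"xyz": [1.2, 0, 0], "rot": [0, 0, 0], "grip": 36},
  {"xyz": [1.2, 0, 0], "rot": [0, 0, 0], "grip": 36},
])

```text
time: 9.45
ee_pos: [0.4555, 0.0882, 0.0095]
ee_rot: [[-0.0, -0.999, -0.038], [0.0, -0.038, 0.999], [-1.0, 0.0, 0.0]]
ft_force: [-2.4, 0.7, 7.4]
grip_width: 0.0419
```

Contact with the mat (+7 N). Releasing.

Request:
jog_arm([
  {"xyz": [-0.3, 0, 0], "rot": [0, 0, 0], "grip": 60},
  {"xyz": [-0.3, 0, 0], "rot": [0, 0, 0], "grip": 75},
  {"xyz": [-0.3, 0, 0], "rot": [0, 0, 0], "grip": 75},
  {"xyz": [-0.3, 0, 0], "rot": [0, 0, 0], "grip": 75},
])

```text
time: 9.85
ee_pos: [0.4556, 0.0883, 0.0098]
ee_rot: [[-0.0, -0.999, -0.038], [0.0, -0.038, 0.999], [-1.0, 0.0, 0.0]]
ft_force: [-0.1, -0.2, -0.2]
grip_width: 0.0659
```

Request:
jog_arm([
  {"xyz": [-10, 0, 0], "rot": [0, 0, 0], "grip": 80},
  {"xyz": [-40, 0, 0], "rot": [0, 0, 0], "grip": 87},
  {"xyz": [-80, 0, 0], "rot": [0, 0, 0], "grip": 87},
  {"xyz": [-120, 0, 0], "rot": [0, 0, 0], "grip": 87},
  {"xyz": [-140, 0, -10], "rot": [0, 0, 0], "grip": 87},
])

```text
time: 10.35
ee_pos: [0.4578, 0.0793, 0.1542]
ee_rot: [[0.007, -0.999, -0.04], [0.003, -0.04, 0.999], [-1.0, -0.007, 0.003]]
ft_force: [0.5, 0.7, 0.3]
grip_width: 0.087
```

```bash
cat >> h.py <<'E'
def fitwhite(r,zt,X0,X1,Y0,Y1,tol=.004):
    P=cloud(r);hsv=cv2.cvtColor(r["color"],cv2.COLOR_BGR2HSV).astype(int);s,v=hsv[...,1],hsv[...,2]
    X,Y,Z=[P[...,i] for i in range(3)]
    w=(r["z_map"]>0)&(s<60)&(v>80)&(abs(Z-zt)<tol)&(X>X0)&(X<X1)&(Y>Y0)&(Y<Y1)
    n,l,st,ce=cv2.connectedComponentsWithStats(w.astype(np.uint8))
    i=1+np.argmax(st[1:,4]);m=l==i
    print("px",ce[i],st[i,4],rect(P[m]),"z",np.median(Z[m]))
    # also teeth
    w=(r["z_map"]>0)&(s<60)&(v>80)&(abs(Z-zt-.012)<tol)&(X>X0)&(X<X1)&(Y>Y0)&(Y<Y1)
    print("teeth z",np.median(Z[w]) if w.any() else None, w.sum())
E
python3 - <<'E'
from h import *
from plant import arm
st=arm.state();stat(st)
for n in ["wrist","top"]:
    r=arm.read_camera(n);cv2.imwrite(f"pics/{n}4.png",r["color"]);pickle.dump(r,open(n+"4.pkl","wb"))
    try: fitwhite(r,.033,.38,.53,.0,.17)
    except Exception as e: print(e)
E
```

```text
t 10.35 tcp [457.8  79.3 154.2] yawz 92.3 F [0.5 0.7 0.3] grip 87.0 j [ 30.  10. -27.   0. -52. -28.]
px [259.79728199 182.64722537] 1766 (array([455.3,  87.7]), array([42. , 63.5]), 2.7) z 0.032923199610677634
teeth z 0.04472620253631415 893
px [234.16666667 219.59090909] 66 (array([454.8,  90.7]), array([20.4, 32.1]), 5.4) z 0.033678852439005924
teeth z 0.045687632892736474 54
```

View pics/wrist4.png

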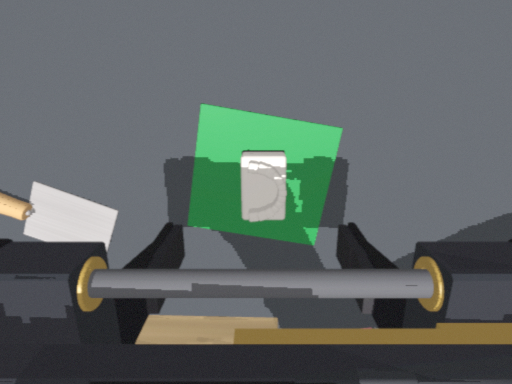

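The model stands upright on the mat (wrist (264,185); block top at 33 mm, teeth at 45 mm), at (455.4,88) with yaw about 2.5°. The gripper is clear of it. Turning 90° for the end grasp.

```bash
python3 - <<'E'
from h import *
from plant import arm
target(arm.state(),[455.4,88,75],2.5)
E
```

```text
xyz [78.8, 2.8, 9.2] rot [89.68, 0.52, 0.19]
```

Request:
jog_arm([
  {"xyz": [0, 0, 5], "rot": [90, 0.5, 0], "grip": 87},
  {"xyz": [0, 3, 9], "rot": [90, 0.5, 0], "grip": 87},
  {"xyz": [0, 3, 9], "rot": [90, 0.5, 0], "grip": 87},
  {"xyz": [0, 3, 9], "rot": [90, 0.5, 0], "grip": 87},
  {"xyz": [0, 3, 9], "rot": [90, 0.5, 0], "grip": 87},
])

```text
time: 10.95
ee_pos: [0.4538, 0.0873, 0.1531]
ee_rot: [[-0.0, -0.753, 0.658], [-0.001, 0.658, 0.753], [-1.0, -0.0, -0.001]]
ft_force: [-0.2, 0.3, -0.2]
grip_width: 0.087
```

```bash
python3 - <<'E'
from h import *
from plant import arm
st=arm.state();stat(st);target(st,[455.4,88,75],2.5)
E
```

```text
t 10.95 tcp [453.8  87.3 153.1] yawz 48.84 F [-0.2  0.3 -0.2] grip 87.0 j [ 31.  10. -27.   0. -52. -72.]
xyz [78.1, -0.7, 1.6] rot [46.34, -0.03, 0.04]
```

Request:
jog_arm([
  {"xyz": [0, -1, 2], "rot": [46.3, 0, 0], "grip": 87},
  {"xyz": [0, -1, 2], "rot": [46.3, 0, 0], "grip": 87},
  {"xyz": [20, -1, 2], "rot": [46.3, 0, 0], "grip": 87},
  {"xyz": [50, -1, 2], "rot": [46.3, 0, 0], "grip": 87},
  {"xyz": [78, -1, 2], "rot": [46.3, 0, 0], "grip": 87},
])

```text
time: 11.45
ee_pos: [0.4553, 0.088, 0.0739]
ee_rot: [[-0.0, -0.102, 0.995], [-0.001, 0.995, 0.102], [-1.0, -0.001, -0.0]]
ft_force: [0.2, 0.0, -0.7]
grip_width: 0.087
```

```bash
python3 - <<'E'
from h import *
from plant import arm
st=arm.state();stat(st);target(st,[455.4,88,8],2.5)
E
```

```text
t 11.45 tcp [455.3  88.   73.9] yawz 5.86 F [ 0.2  0.  -0.7] grip 87.0 j [  31.   17.  -33.    0.  -40. -115.]
xyz [65.9, 0.1, 0.1] rot [3.36, -0.03, 0.04]
```

Request:
jog_arm([
  {"xyz": [5, 0, 0], "rot": [3.4, 0, 0], "grip": 87},
  {"xyz": [25, 0, 0], "rot": [3.4, 0, 0], "grip": 87},
  {"xyz": [45, 0, 0], "rot": [3.4, 0, 0], "grip": 87},
  {"xyz": [60, 0, 0], "rot": [3.4, 0, 0], "grip": 87},
  {"xyz": [66, 0, 0], "rot": [3.4, 0, 0], "grip": 87},
])

```text
time: 11.95
ee_pos: [0.4538, 0.0872, 0.0061]
ee_rot: [[-0.004, -0.043, 0.999], [-0.003, 0.999, 0.043], [-1.0, -0.003, -0.004]]
ft_force: [0.0, 0.6, 0.9]
grip_width: 0.0871
```

Request:
jog_arm([
  {"xyz": [0, 0, 0], "rot": [0, 0, 0], "grip": 70},
  {"xyz": [0, 0, 0], "rot": [0, 0, 0], "grip": 58},
  {"xyz": [0, 0, 0], "rot": [0, 0, 0], "grip": 58},
  {"xyz": [0, 0, 0], "rot": [0, 0, 0], "grip": 58},
], force=25)

```text
time: 12.35
ee_pos: [0.4543, 0.0875, 0.0067]
ee_rot: [[-0.003, -0.043, 0.999], [-0.002, 0.999, 0.043], [-1.0, -0.002, -0.003]]
ft_force: [-0.9, 0.2, 0.4]
grip_width: 0.0639
```

```bash
python3 - <<'E'
from h import *
from plant import arm
st=arm.state();stat(st)
E
```

```text
t 12.35 tcp [454.3  87.5   6.7] yawz 2.44 F [-0.9  0.2  0.4] grip 63.9 j [  31.   23.  -37.    0.  -30. -119.]
```

Request:
jog_arm([
  {"xyz": [-5, 0, 0], "rot": [0, 0, 0], "grip": 58},
  {"xyz": [-25, 0, 0], "rot": [0, 0, 0], "grip": 58},
  {"xyz": [-60, 0, 0], "rot": [0, 0, 0], "grip": 58},
  {"xyz": [-95, 0, 0], "rot": [0, 0, 0], "grip": 58},
  {"xyz": [-125, 0, 0], "rot": [0, 0, 0], "grip": 58},
])

```text
time: 12.85
ee_pos: [0.4544, 0.0877, 0.1338]
ee_rot: [[-0.002, -0.043, 0.999], [-0.001, 0.999, 0.043], [-1.0, -0.001, -0.002]]
ft_force: [0.7, 0.4, -2.3]
grip_width: 0.0639
```

```bash
python3 - <<'E'
from h import *
from plant import arm
st=arm.state();stat(st);target(st,[545.6,-245.5,125],6.8)
r=arm.read_camera("wrist");cv2.imwrite(f"pics/w5.png",r["color"]);pickle.dump(r,open("w5.pkl","wb"))
E
```

```text
t 12.85 tcp [454.4  87.7 133.8] yawz 2.44 F [ 0.7  0.4 -2.3] grip 63.9 j [  31.   12.  -29.    0.  -50. -119.]
xyz [9.1, -336.7, 77.0] rot [-4.36, -0.11, 0.06]
```

View pics/w5.png

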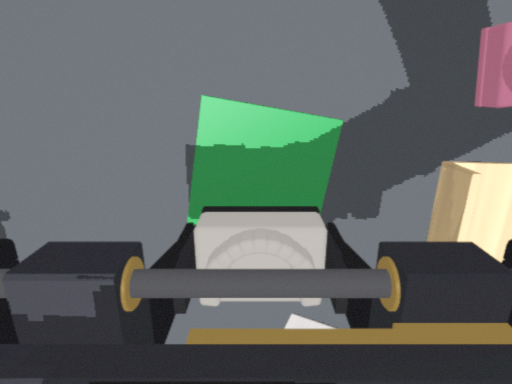

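Held by its two ends (wrist (260,258)). I'll measure its offset in the hand, then move over the tray.

```bash
python3 - <<'E'
from h import *
r=load("w5.pkl");P=cloud(r);s=cv2.cvtColor(r["color"],cv2.COLOR_BGR2HSV)[...,1]
Q=P-np.array([.4544,.0877,.1338]);a=np.radians(2.44)
zt=Q[...,0]*np.cos(a)+Q[...,1]*np.sin(a);yt=-Q[...,0]*np.sin(a)+Q[...,1]*np.cos(a);Z=Q[...,2]
m=(abs(Z-.026)<.005)&(s<60);m[:200]=0;m[305:]=0;m[:,:190]=0;m[:,330:]=0
print(m.sum(),np.median(Z[m]),np.percentile(zt[m],[1,99]),np.percentile(yt[m],[1,99]))
E
```

```text
4228 0.026149512205192335 [-0.01958327  0.02116518] [-0.03237916  0.03290617]
```

Request:
jog_arm([
  {"xyz": [9, -337, 77], "rot": [-4.4, 0, 0], "grip": 58},
  {"xyz": [9, -337, 77], "rot": [-4.4, 0, 0], "grip": 58},
  {"xyz": [9, -337, 77], "rot": [-4.4, 0, 0], "grip": 58},
  {"xyz": [9, -337, 77], "rot": [-4.4, 0, 0], "grip": 58},
  {"xyz": [9, -337, 77], "rot": [-4.4, 0, 0], "grip": 58},
])

```text
time: 13.4
ee_pos: [0.5229, -0.1545, 0.1303]
ee_rot: [[0.007, -0.121, 0.993], [0.002, 0.993, 0.121], [-1.0, 0.002, 0.007]]
ft_force: [1.8, 1.1, -2.7]
grip_width: 0.0639
```

```bash
python3 - <<'E'
from h import *
from plant import arm
st=arm.state();stat(st);target(st,[545.6,-245.5,110],6.8)
E
```

```text
t 13.4 tcp [ 522.9 -154.5  130.3] yawz 6.92 F [ 1.8  1.1 -2.7] grip 63.9 j [  0.  19. -18.  -0. -52. -83.]
xyz [20.2, -93.1, 11.4] rot [0.12, 0.43, -0.09]
```

Request:
jog_arm([
  {"xyz": [5, -45, 6], "rot": [0, 0.4, 0], "grip": 58},
  {"xyz": [15, -80, 10], "rot": [0, 0.4, 0], "grip": 58},
  {"xyz": [20, -93, 11], "rot": [0, 0.4, 0], "grip": 58},
  {"xyz": [20, -93, 11], "rot": [0, 0.4, 0], "grip": 58},
  {"xyz": [20, -93, 11], "rot": [0, 0.4, 0], "grip": 58},
])

```text
time: 13.9
ee_pos: [0.5445, -0.2449, 0.1099]
ee_rot: [[-0.001, -0.12, 0.993], [0.002, 0.993, 0.12], [-1.0, 0.002, -0.001]]
ft_force: [0.8, 0.6, -2.0]
grip_width: 0.064
```

```bash
python3 - <<'E'
from h import *
from plant import arm
st=arm.state();stat(st);target(st,[545.6,-245.5,70],6.8);target(st,[545.6,-245.5,16],6.8)
r=arm.read_camera("wrist");cv2.imwrite(f"pics/w6.png",r["color"]);pickle.dump(r,open("w6.pkl","wb"))
P=cloud(r);hsv=cv2.cvtColor(r["color"],cv2.COLOR_BGR2HSV).astype(int);h,s,v=[hsv[...,i] for i in range(3)];Z=P[...,2]
m=(h>100)&(h<125)&(s>120)&(Z>.048)&(Z<.068)&(P[...,0]<.6);print(rect(P[m]),m.sum(),np.median(Z[m]))
E
```

```text
t 13.9 tcp [ 544.5 -244.9  109.9] yawz 6.91 F [ 0.8  0.6 -2. ] grip 64.0 j [ -9.  25. -12.  -0. -53. -74.]
xyz [39.9, -0.8, 1.0] rot [0.11, -0.04, -0.13]
xyz [93.9, -0.9, 1.1] rot [0.11, -0.04, -0.13]
(array([ 513.7, -250.7]), array([ 10.7, 165. ]), 6.6) 3776 0.05776306506344746
```

View pics/w6.png

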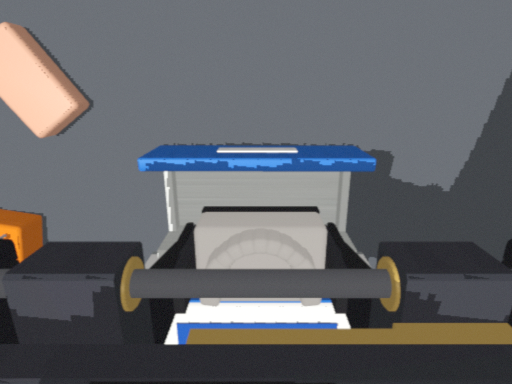

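The model hangs over the tray, inside its walls (tray front edge at row 158, side walls at columns 170 and 345). The wrist camera puts the tray about 2 mm further in x, so I'll split the difference.

Request:
jog_arm([
  {"xyz": [10, -0.8, 2.5], "rot": [0, 0, 0], "grip": 58},
  {"xyz": [30, -0.8, 2.8], "rot": [0, 0, 0], "grip": 58},
  {"xyz": [50, -0.8, 2.8], "rot": [0, 0, 0], "grip": 58},
  {"xyz": [65, -0.8, 2.8], "rot": [0, 0, 0], "grip": 58},
  {"xyz": [75, -0.8, 2.8], "rot": [0, 0, 0], "grip": 58},
])

```text
time: 14.45
ee_pos: [0.5472, -0.2434, 0.0341]
ee_rot: [[-0.002, -0.123, 0.992], [0.003, 0.992, 0.123], [-1.0, 0.003, -0.001]]
ft_force: [-0.6, 0.2, -1.1]
grip_width: 0.064
```

Request:
jog_arm([
  {"xyz": [6, 0, 0], "rot": [0, 0, 0], "grip": 58},
  {"xyz": [12, 0, 0], "rot": [0, 0, 0], "grip": 58},
  {"xyz": [16, 0, 0], "rot": [0, 0, 0], "grip": 58},
  {"xyz": [17, 0, 0], "rot": [0, 0, 0], "grip": 58},
])

```text
time: 14.85
ee_pos: [0.5472, -0.2433, 0.017]
ee_rot: [[-0.002, -0.123, 0.992], [0.003, 0.992, 0.123], [-1.0, 0.003, -0.001]]
ft_force: [0.9, -0.1, -1.7]
grip_width: 0.0639
```

```bash
python3 - <<'E'
from h import *
from plant import arm
st=arm.state();stat(st);target(st,[547.4,-245.6,13.7],6.8)
E
```

```text
t 14.85 tcp [ 547.2 -243.3   17. ] yawz 7.06 F [ 0.9 -0.1 -1.7] grip 63.9 j [ -9.  32. -17.  -0. -42. -74.]
xyz [3.3, -2.3, -0.1] rot [0.26, -0.08, -0.15]
```

Request:
jog_arm([
  {"xyz": [0, -2.2, 0], "rot": [0, 0, 0], "grip": 58},
  {"xyz": [2, -2.2, 0], "rot": [0, 0, 0], "grip": 58},
  {"xyz": [3, -2.2, 0], "rot": [0, 0, 0], "grip": 58},
  {"xyz": [3.8, -2.2, 0], "rot": [0, 0, 0], "grip": 58},
  {"xyz": [3.8, -2.2, 0], "rot": [0, 0, 0], "grip": 58},
])

```text
time: 15.35
ee_pos: [0.5476, -0.2457, 0.0138]
ee_rot: [[-0.001, -0.123, 0.992], [0.002, 0.992, 0.123], [-1.0, 0.002, -0.001]]
ft_force: [-1.3, 0.2, 1.9]
grip_width: 0.0639
```

Request:
jog_arm([
  {"xyz": [0, 0, 0], "rot": [0, 0, 0], "grip": 70},
  {"xyz": [0, 0, 0], "rot": [0, 0, 0], "grip": 80},
  {"xyz": [0, 0, 0], "rot": [0, 0, 0], "grip": 80},
  {"xyz": [0, 0, 0], "rot": [0, 0, 0], "grip": 80},
])

```text
time: 15.75
ee_pos: [0.5478, -0.2456, 0.0138]
ee_rot: [[-0.001, -0.123, 0.992], [0.002, 0.992, 0.123], [-1.0, 0.002, -0.001]]
ft_force: [-0.1, -0.5, -0.3]
grip_width: 0.0788
```

Request:
jog_arm([
  {"xyz": [-10, 0, 0], "rot": [0, 0, 0], "grip": 80},
  {"xyz": [-35, 0, 0], "rot": [0, 0, 0], "grip": 80},
  {"xyz": [-70, 0, 0], "rot": [0, 0, 0], "grip": 80},
  {"xyz": [-110, 0, 0], "rot": [0, 0, 0], "grip": 80},
  {"xyz": [-120, 0, -10], "rot": [0, 0, 0], "grip": 80},
])

```text
time: 16.25
ee_pos: [0.5416, -0.2481, 0.1397]
ee_rot: [[0.009, -0.125, 0.992], [-0.001, 0.992, 0.125], [-1.0, -0.003, 0.009]]
ft_force: [0.5, 0.1, 1.1]
grip_width: 0.0803
```

```bash
python3 - <<'E'
from h import *
from plant import arm
st=arm.state();stat(st);target(st,[450,-257,130],6.8);target(st,[465,-255,32],6.8)
r=arm.read_camera("wrist");cv2.imwrite(f"pics/w7.png",r["color"]);pickle.dump(r,open("w7.pkl","wb"))
fitwhite(r,.040,.48,.6,-.33,-.16)
P=cloud(r);hsv=cv2.cvtColor(r["color"],cv2.COLOR_BGR2HSV).astype(int);h,s,v=[hsv[...,i] for i in range(3)];Z=P[...,2]
m=(h>100)&(h<125)&(s>120)&(Z>.048)&(Z<.068)&(P[...,0]<.6);print(rect(P[m]),m.sum(),np.median(Z[m]))
E
```

```text
t 16.25 tcp [ 541.6 -248.1  139.7] yawz 7.18 F [0.5 0.1 1.1] grip 80.3 j [ -9.  23. -11.  -0. -56. -74.]
xyz [8.9, 2.7, -92.1] rot [0.38, 0.52, 0.15]
xyz [107.0, 3.0, -77.9] rot [0.38, 0.52, 0.15]
px [262.80347349 192.80210238] 2188 (array([ 548.8, -245.1]), array([42.3, 63.9]), 7.2) z 0.03979661196543918
teeth z 0.05207787634041229 2034
(array([ 513.6, -250.7]), array([ 10.4, 165. ]), 6.7) 2962 0.05774161666521592
```

View pics/w7.png

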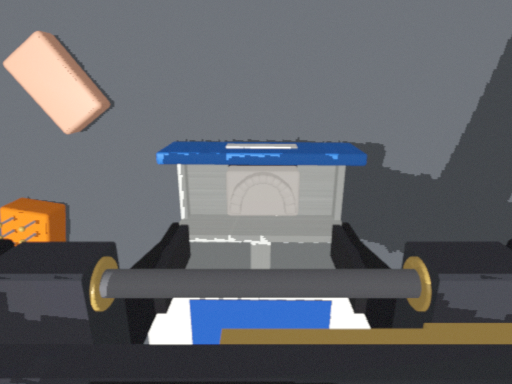

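The model stands upright and square in the tray (wrist (263,193); block top at 39.8 mm, yaw 7.2° against 6.7°, centred). Next I'll close the fingers, move back to in front of the face and press.

Request:
jog_arm([
  {"xyz": [0, 2, -45], "rot": [0, 0, 0], "grip": 40},
  {"xyz": [5, 3, -90], "rot": [0.4, 0.5, 0], "grip": 0},
  {"xyz": [35, 3, -92], "rot": [0.4, 0.5, 0], "grip": 0},
  {"xyz": [75, 3, -90], "rot": [0.4, 0.5, 0], "grip": 0},
  {"xyz": [105, 3, -85], "rot": [0.4, 0.5, 0], "grip": 0},
], force=20)

```text
time: 16.8
ee_pos: [0.4529, -0.255, 0.0318]
ee_rot: [[-0.004, -0.115, 0.993], [0.0, 0.993, 0.115], [-1.0, 0.001, -0.004]]
ft_force: [0.5, -0.9, -0.1]
grip_width: 0.0482
```

```bash
python3 - <<'E'
from h import *
from plant import arm
st=arm.state();stat(st);target(st,[490,-251.5,32],6.8)
E
```

```text
t 16.8 tcp [ 452.9 -255.    31.8] yawz 6.61 F [ 0.5 -0.9 -0.1] grip 48.2 j [-11.  25. -27.   0. -38. -72.]
xyz [-0.4, -0.8, 37.3] rot [-0.19, -0.22, -0.03]
```

Request:
jog_arm([
  {"xyz": [0, -0.5, 10], "rot": [0, 0, 0], "grip": 0},
  {"xyz": [0, -0.8, 22], "rot": [0, 0, 0], "grip": 0},
  {"xyz": [0, -0.8, 32], "rot": [0, 0, 0], "grip": 0},
  {"xyz": [0, -0.8, 37], "rot": [0, 0, 0], "grip": 0},
  {"xyz": [0, -0.8, 40], "rot": [0, 0, 0], "grip": 0},
])

```text
time: 17.3
ee_pos: [0.4943, -0.2512, 0.0328]
ee_rot: [[-0.001, -0.116, 0.993], [-0.0, 0.993, 0.116], [-1.0, -0.0, -0.001]]
ft_force: [-0.3, -0.6, 0.3]
grip_width: 0.0076
```

Request:
jog_arm([
  {"xyz": [0, 0, 2], "rot": [0, 0, 0], "grip": 0},
  {"xyz": [0, 0, 4], "rot": [0, 0, 0], "grip": 0},
  {"xyz": [0, 0, 6], "rot": [0, 0, 0], "grip": 0},
  {"xyz": [0, 0, 9], "rot": [0, 0, 0], "grip": 0},
  {"xyz": [0, 0, 12], "rot": [0, 0, 0], "grip": 0},
])

```text
time: 17.8
ee_pos: [0.505, -0.2496, 0.0326]
ee_rot: [[-0.004, -0.115, 0.993], [0.0, 0.993, 0.115], [-1.0, 0.001, -0.004]]
ft_force: [-4.0, 1.3, 2.1]
grip_width: 0.0005
```

```bash
python3 - <<'E'
from h import *
from plant import arm
st=arm.state();stat(st);target(st,[593,-239.4,32],6.8)
E
```

```text
t 17.8 tcp [ 505.  -249.6   32.6] yawz 6.61 F [-4.   1.3  2.1] grip 0.5 j [-10.  28. -21.   0. -41. -74.]
xyz [0.2, 0.0, 88.6] rot [-0.19, -0.22, -0.04]
```

Pushing at 4 N and the tray is moving. I'll keep on at about 40 mm/s.

Request:
jog_arm([
  {"xyz": [0, 0, 4], "rot": [0, 0, 0], "grip": 0},
  {"xyz": [0, 0, 9], "rot": [0, 0, 0], "grip": 0},
  {"xyz": [0, 0, 14], "rot": [0, 0, 0], "grip": 0},
  {"xyz": [0, 0, 19], "rot": [0, 0, 0], "grip": 0},
  {"xyz": [0, 0, 24], "rot": [0, 0, 0], "grip": 0},
])

```text
time: 18.3
ee_pos: [0.5292, -0.2467, 0.0324]
ee_rot: [[-0.004, -0.115, 0.993], [0.0, 0.993, 0.115], [-1.0, 0.001, -0.004]]
ft_force: [-4.5, 0.1, 2.7]
grip_width: 0.0009
```

Request:
jog_arm([
  {"xyz": [0, 0, 5], "rot": [0, 0, 0], "grip": 0},
  {"xyz": [0, 0, 10], "rot": [0, 0, 0], "grip": 0},
  {"xyz": [0, 0, 15], "rot": [0, 0, 0], "grip": 0},
  {"xyz": [0, 0, 20], "rot": [0, 0, 0], "grip": 0},
  {"xyz": [0, 0, 25], "rot": [0, 0, 0], "grip": 0},
])

```text
time: 18.8
ee_pos: [0.5543, -0.2438, 0.0323]
ee_rot: [[-0.004, -0.115, 0.993], [0.0, 0.993, 0.115], [-1.0, 0.001, -0.004]]
ft_force: [-5.5, 0.0, 3.2]
grip_width: 0.0005
```

```bash
python3 - <<'E'
from h import *
from plant import arm
st=arm.state();stat(st);target(st,[593,-239.4,32],6.8)
E
```

```text
t 18.8 tcp [ 554.3 -243.8   32.3] yawz 6.61 F [-5.5  0.   3.2] grip 0.5 j [ -8.  31. -15.   0. -44. -75.]
xyz [0.2, -0.1, 38.9] rot [-0.19, -0.25, -0.05]
```

Request:
jog_arm([
  {"xyz": [0, 0, 5], "rot": [0, 0, 0], "grip": 0},
  {"xyz": [0, 0, 10], "rot": [0, 0, 0], "grip": 0},
  {"xyz": [0, 0, 15], "rot": [0, 0, 0], "grip": 0},
  {"xyz": [0, 0, 20], "rot": [0, 0, 0], "grip": 0},
  {"xyz": [0, 0, 25], "rot": [0, 0, 0], "grip": 0},
])

```text
time: 19.3
ee_pos: [0.5771, -0.241, 0.0322]
ee_rot: [[-0.01, -0.115, 0.993], [0.001, 0.993, 0.115], [-1.0, 0.002, -0.01]]
ft_force: [-10.2, -0.7, 6.5]
grip_width: 0.0006
```

Request:
jog_arm([
  {"xyz": [0, 0, 4], "rot": [0, 0, 0], "grip": 0},
  {"xyz": [0, 0, 8], "rot": [0, 0, 0], "grip": 0},
  {"xyz": [0, 0, 11], "rot": [0, 0, 0], "grip": 0},
  {"xyz": [0, 0, 13], "rot": [0, 0, 0], "grip": 0},
  {"xyz": [0, 0, 14], "rot": [0, 0, 0], "grip": 0},
])

```text
time: 19.8
ee_pos: [0.5911, -0.2394, 0.032]
ee_rot: [[-0.01, -0.115, 0.993], [0.001, 0.993, 0.115], [-1.0, 0.002, -0.01]]
ft_force: [-4.2, -0.3, 3.1]
grip_width: 0.0001
```

```bash
python3 - <<'E'
from h import *
from plant import arm
st=arm.state();stat(st);target(st,[593,-239.4,32],6.8)
E
```

```text
t 19.8 tcp [ 591.1 -239.4   32. ] yawz 6.59 F [-4.2 -0.3  3.1] grip 0.1 j [ -8.  34. -10.   0. -47. -76.]
xyz [-0.1, -0.2, 1.9] rot [-0.21, -0.59, -0.12]
```

Request:
jog_arm([
  {"xyz": [0, 0, 1.5], "rot": [0, 0, 0], "grip": 0},
  {"xyz": [0, 0, 2.5], "rot": [0, 0, 0], "grip": 0},
  {"xyz": [0, 0, 2.5], "rot": [0, 0, 0], "grip": 0},
])

```text
time: 20.1
ee_pos: [0.594, -0.2391, 0.0319]
ee_rot: [[-0.01, -0.115, 0.993], [0.001, 0.993, 0.115], [-1.0, 0.002, -0.01]]
ft_force: [-3.9, 0.5, 3.4]
grip_width: 0.0007
```

Request:
jog_arm([
  {"xyz": [0, 0, -4], "rot": [0, 0, 0], "grip": 0},
  {"xyz": [0, 0, -10], "rot": [0, 0, 0], "grip": 0},
  {"xyz": [0, 0, -25], "rot": [0, 0, 0], "grip": 0},
  {"xyz": [0, 0, -60], "rot": [0, 0, 0], "grip": 0},
  {"xyz": [-10, 0, -110], "rot": [0, 0, 0], "grip": 0},
])

```text
time: 20.6
ee_pos: [0.4873, -0.2517, 0.042]
ee_rot: [[-0.007, -0.117, 0.993], [-0.0, 0.993, 0.117], [-1.0, 0.001, -0.007]]
ft_force: [-0.4, -0.4, -0.1]
grip_width: -0.0
```

Request:
jog_arm([
  {"xyz": [-40, 20, -20], "rot": [0, 0, 0], "grip": 0},
  {"xyz": [-90, 70, -40], "rot": [0, 0, 0], "grip": 0},
  {"xyz": [-140, 120, -40], "rot": [0, 0, 0], "grip": 0},
  {"xyz": [-170, 160, -40], "rot": [0, 0, 0], "grip": 0},
])

```text
time: 21.0
ee_pos: [0.4358, -0.1291, 0.1864]
ee_rot: [[-0.001, -0.115, 0.993], [-0.0, 0.993, 0.115], [-1.0, -0.0, -0.001]]
ft_force: [1.7, 0.3, 0.9]
grip_width: 0.0005
```

```bash
python3 - <<'E'
from h import *
from plant import arm
st=arm.state();stat(st)
t=arm.read_camera("top");cv2.imwrite("pics/t8.png",cv2.resize(t["color"],(780,585)))
s=arm.read_camera("scene");cv2.imwrite("pics/s8.png",cv2.resize(s["color"],(780,585)))
P=cloud(t);hsv=cv2.cvtColor(t["color"],cv2.COLOR_BGR2HSV).astype(int);h,sa,v=[hsv[...,i] for i in range(3)];X,Y,Z=P[...,0],P[...,1],P[...,2]
f=(h>100)&(h<125)&(sa>120)&(Z>.05)&(Z<.066)&(X>.45)&(X<.65)&(Y<-.1)&(Y>-.4);print("front top",rect(P[f]),f.sum())
E
```

```text
t 21.0 tcp [ 435.8 -129.1  186.4] yawz 6.63 F [1.7 0.3 0.9] grip 0.5 j [  4.   7. -26.   0. -57. -87.]
front top (array([ 608.6, -314.8]), array([ 7.2, 12.9]), 0.2) 13
```

View pics/t8.png

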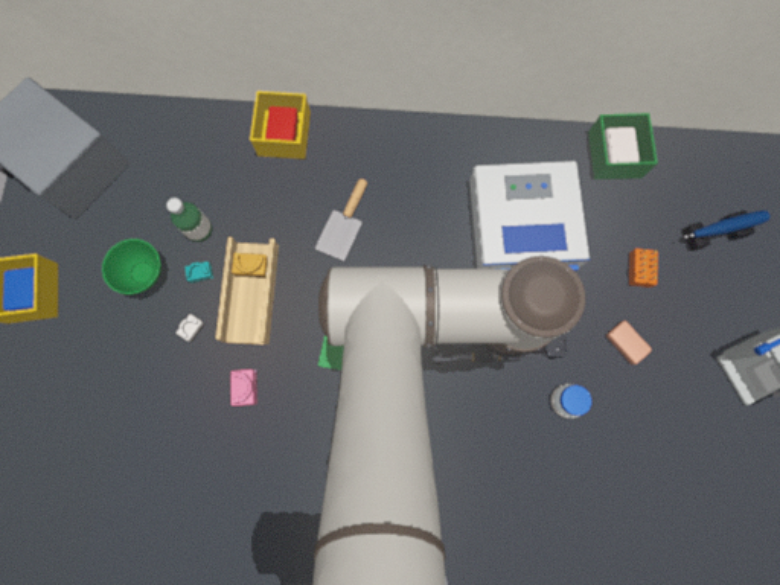

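View pics/s8.png

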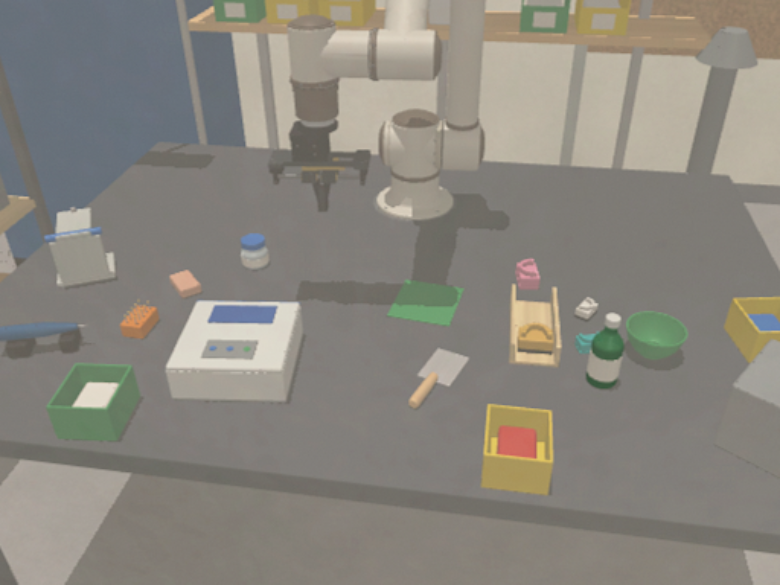

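The tray looks shut, but the arm hides the front from the top camera. I'll move it aside to the left and check.

Request:
jog_arm([
  {"xyz": [0, 250, -20], "rot": [0, 0, 0], "grip": 0},
  {"xyz": [0, 250, -20], "rot": [0, 0, 0], "grip": 0},
  {"xyz": [0, 250, -20], "rot": [0, 0, 0], "grip": 0},
  {"xyz": [0, 250, -20], "rot": [0, 0, 0], "grip": 0},
  {"xyz": [0, 250, -20], "rot": [0, 0, 0], "grip": 0},
])

```text
time: 21.6
ee_pos: [0.3892, 0.1181, 0.1896]
ee_rot: [[0.012, -0.122, 0.992], [0.003, 0.993, 0.122], [-1.0, 0.001, 0.013]]
ft_force: [2.0, -0.5, 0.5]
grip_width: 0.0002
```

Request:
jog_arm([
  {"xyz": [0, 0, 0], "rot": [0, 0, 0], "grip": 0},
  {"xyz": [0, 0, 0], "rot": [0, 0, 0], "grip": 0},
  {"xyz": [0, 0, 0], "rot": [0, 0, 0], "grip": 0},
  {"xyz": [0, 0, 0], "rot": [0, 0, 0], "grip": 0},
])

```text
time: 22.0
ee_pos: [0.3895, 0.1169, 0.1894]
ee_rot: [[0.012, -0.119, 0.993], [0.002, 0.993, 0.119], [-1.0, 0.001, 0.013]]
ft_force: [-0.6, -0.2, 0.5]
grip_width: 0.0007
```

```bash
python3 - <<'E'
from h import *
from plant import arm
st=arm.state();stat(st)
t=arm.read_camera("top");cv2.imwrite("pics/t9.png",cv2.resize(t["color"][80:290,180:470],None,fx=2.6,fy=2.6))
for t in (load("top0.pkl"),t):
    P=cloud(t);hsv=cv2.cvtColor(t["color"],cv2.COLOR_BGR2HSV).astype(int);h,sa,v=[hsv[...,i] for i in range(3)];X,Y,Z=P[...,0],P[...,1],P[...,2]
    f=(h>100)&(h<125)&(sa>120)&(Z>.02)&(Z<.066)&(X>.45)&(X<.65)&(Y<-.1)&(Y>-.4);print("front",rect(P[f]),f.sum())
E
```

```text
t 22.0 tcp [389.5 116.9 189.4] yawz 6.85 F [-0.6 -0.2  0.5] grip 0.7 j [  40.    2.  -32.    0.  -56. -124.]
front (array([ 599.9, -238.3]), array([  9.8, 162.5]), 7.0) 192
front (array([ 599.9, -238.5]), array([  9.7, 164.1]), 7.0) 204
```

View pics/t9.png

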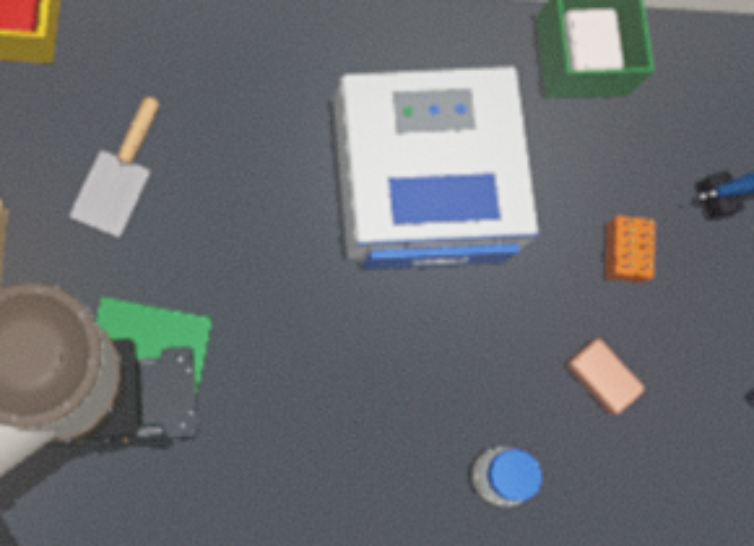

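The front (crop (440,257)) measures exactly where it was at the start, so the tray is locked. The robot touches nothing. Handing in.

```bash
python3 -c "
from plant import arm
print(arm.job_done())"
```

```text
the job is handed in; nothing more can be done
None
```

The job is done and handed in at about 22 s. I pressed the tray out and took the white model from the rack across its 42 mm side. I stood it on the mat and let go, took it again by its ends, and stood it in the tray. Then I pressed the front until the tray locked.

**Model in the tray:** before shutting, its block top was at 39.8 mm. It was turned 7.2° against the front's 6.7°, and centred to within about 1 mm.

**Tray locked:** about 1.5 s after the press, the front measured (599.9, -238.5) mm against (599.9, -238.3) mm at the start. The model can't be seen once the tray is shut, so its last check was before the press.

**Everything else:** in the last pictures the yellow model and the bystanders looked where they had been; I didn't measure them. The robot was touching nothing. The largest force I read was about 12 N, while pushing the tray shut.

**Disagreements:** the top and wrist cameras differed by about 2 mm on the open tray's position, so I aimed between them. The scene camera's depth readings made no sense, so I used that camera only for looking.

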